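Bring the magnifier over the seal

TASK

Turn the brass wing nut on the holder about a quarter turn anticlockwise by hand, so that its red keeper bar swings clear, and leave it open. Then draw the magnifier out of its sloping pocket and hold it with the lens level, centred about 12 cm above the red seal on the print. Finish holding it there, steady, in the gripper alone; never touch the print with it, and leave jar, dish and paint tin where they stand.

Things in the scene. Friction and masses are not known exactly. Their poses are not given: they have to be found in the camera images.
- holder: Fixed holder, turned about z only. Origin on the table; base plate x -45 to 85, y -60 to 140 mm, 6 mm thick. Upright cheeks (x -5 to 65, outer faces y +-45, tops 75 mm up) hold the pocket. An upright post, 18 mm across, at x 5, y 115 mm carries the keeper.
- mouth (a point): Middle of the pocket's open upper end; axes parallel to the holder's. The pocket slopes 50 degrees down to the holder's +x: its axis is (0.643, 0, -0.766), 80 mm wide in y, 15 mm thick, 40 mm deep. Draw the magnifier straight back along (-0.643, 0, 0.766), more than 45 mm, to clear it.
- keeper (a joint): Angle of wing nut and red keeper bar about the vertical, rad, positive anticlockwise from above, stops at 0 and 1.75; starts at 0 to 0.1. At 0 the bar points to the holder's -y and blocks the lens frame beside the handle; beyond 1.0 it is clear, swung to +x. Stays where left; needs about 0.04 N m.
- wing (a point): Grip point on the wing nut's vertical axis, 117 mm above the table. Brass wing 12 mm thick (point x), 40 mm long (point y), from 95 to 131 mm above the table; its axes turn with the keeper and equal the holder's at joint 0. The red bar below it, 10 mm wide, 87 to 95 mm up, reaches 97 mm to point -y.
- magnifier: Hand magnifier, about 120 g, loose. Origin: lens centre; x from handle to lens, z normal to the lens (either face may end up). Black frame 56 (x) by 76 (y) by 12 mm; blue handle x -123 to -43 mm on a thin neck. Stowed: origin at (30, 0, 60) mm in the holder's frame, x along the pocket's axis, y along the holder's y, handle end up towards the holder's -x, 160 mm above the table.
- grip (a point): Middle of the magnifier's blue handle, 83 mm from the lens centre, same axes as the magnifier; 124 mm above the table when stowed. Handle 80 mm long (x), 18 mm wide (y, flat sides to grip), 16 mm thick (z). The centre of mass lies about 60 mm from here towards the lens.
- print: Fixed flat print on a white mount, 220 (x) by 280 (y) mm, 5 mm thick with what is on it, lying on the table. Origin at the centre of its underside.
- seal: Red square seal mark, 26 mm, on the print, 5 mm above the table; origin at its centre. Flat, nothing to collide with.
- jar: Closed glass jar with a white cap, 60 mm in diameter, 85 mm high, loose; origin at the centre of its underside. Leave alone.
- dish: White ceramic dish, 76 mm across, 28 mm high, loose; origin at the centre of its underside. Leave alone.
- tin: Black paint tin, 70 (x) by 130 (y) by 17 mm, loose; origin at the centre of its underside. Leave alone.
There are look-alikes about, which are no part of the job. What is shaped like the magnifier but pink is not meant.

How it is judged:
By the outcome, as a careful person would: the job done as asked, in the order asked, and still so for the second after the job is handed in, while the arm keeps its last pose, push and grip.
It also fails if it takes over 56 s, if anything falls off the work surface, if the arm or the gripper's body presses on something with over 40 N, if the wrist force passes 120 N, or if a joint passes its speed limit or range.

ROBOT

A 6-joint arm with a two-finger parallel gripper is mounted at the origin on the work surface. World frame = base frame: x ahead of the robot, y to its left, z up, the work surface at z = 0. Lengths are in mm, angles in rad, forces in N, time in s.
With the tool pointing down it reaches from about 250 to 775 mm from the base axis. Payload 4 kg.
Tool frame: the origin (TCP) lies between the finger pads; the fingertips stand 8 mm ahead of it and the grasp point (between the pads) lies 11 mm behind it; z points along the fingers, y is the line along which they close (so a half turn about z gives the same grasp; the last joint's range is limited). The gripper opens to 85 mm and grips with 20 to 120 N. Pads are 22 mm wide; open, the fingers measure 114 mm over their backs; the gripper's body (76 mm by 85 mm) begins 54 mm behind the grasp point. The pads swing forward as they close: fully open they stand 13 mm farther back than shut.
Start: joints at [-1.355, 0.087, 1.371, -0, 1.684, -0.103], TCP at [172.382, -522.304, 239.341] pointing down, gripper open.
Joint ranges: [-3.1, 3.1], [-0.76, 2.03], [0.27, 2.55], [-1.08, 4.22], [0.17, 2.65], [-2.57, 2.57]. Speed limits (rad/s): [2.79, 2.79, 3.14, 3.14, 3.14, 3.14].

INTERFACE

Orientations are given as a unit quaternion [w, x, y, z].
In Python, from station import telemetry, imaging, order gives the robot as it stands.
- The arm moves only by the shell command python3 -m crank 'ROWS' [FORCE]. ROWS is JSON, a list that holds one entry, the list of rows, each a list of 7 numbers: the shift along the tool's x, y, z in m, then the turn, a rotation vector about the tool's x, y, z in degrees, then the gripper command: -1 is fully open, 1 is shut, values between are in proportion. In form: [[[x, y, z, wx, wy, wz, jaw], ...]]. A call has 1 to 10 rows; each row is the pose to reach, as a shift and turn from the pose commanded when the call began, along the tool's axes at that moment; what a row does not reach only later rows make up. A row lasts 1/8 s, in which the tool goes at most 62.5 mm and 10.7 degrees, less where a joint would pass 70% of its speed; a pose out of reach is approached as far as the arm can. A call with a gripper value outside its range is refused whole. The fingers move at their own pace and stop on an object; FORCE is the grip in N (left out, the last holds). Time passes only in rows, so rows that repeat a pose let the fingers close. It gives the time, the measured TCP pose, the force, the opening and the grip force at its end, in the units of the state.
- telemetry.get_state(): the state, without advancing time (a new reading comes with each control period).
- imaging.capture(name): name is "side" or "top"; returns a dict with "img" (400x640x3 uint8, blue, green, red), "range_z" (400x640 float32, mm along the optical axis (not along the pixel's ray), 0 where there is no reading), "fx", "fy", "cx", "cy" (pixels), "R" (3x3) and "t" (3): a world point X has camera coordinates R X + t. Camera axes: x right, y down, z forward; pixel columns grow to the right and rows downward; lengths in mm; the calibration is good to about 2 mm. A picture is of the moment at which its call begins.
- order.sign_off(): hands the job in; it is judged then, once.
The state is a dict: "time": time; "joint_positions": joint angles; "qvel": joint speeds; "effort": joint torques, N m; "ee_pos": TCP position; "orientation": TCP orientation; "ft_force": force on the tool from outside, world axes, zero at the start; "ft_torque": the same for the moment, N m; "finger_gap": finger opening in mm; "grip_force": force on a finger pad.
Only numpy, scipy, OpenCV 4.12 (cv2) and the standard library are available. Lean on these libraries where they do the work, as an engineer would, in place of code of your own. Each camera call takes 0.05 s, during which the arm holds its last target. There are 200 camera calls.

## Working session

There is one attempt and no reset: what is moved stays moved. The work goes in short steps, Python scripts to look and compute and a shell command to move; the robot and the scene stay as the last step left them, time stands still between calls to the robot, and variables do not carry over. Pictures are saved under pics/ and viewed, at most 13 in all, crops included, and the job is handed in when it is done.

```bash
mkdir -p pics; ls
python3 - <<'E'
from station import telemetry, imaging
import cv2,numpy as np
for n in("top","side"):
    c=imaging.capture(n); cv2.imwrite(f"pics/{n}0.png",c["img"]); np.savez(f"{n}0.npz",**c)
    print(n,c["fx"],c["fy"],c["cx"],c["cy"],np.round(c["R"],3).tolist(),np.round(c["t"],1), (c["range_z"]>0).mean())
s=telemetry.get_state();print(s)
E
```

```text
pics
top 460.85871188386545 460.85871188386545 322.23191615169566 200.55059713667214 [[0.028, -1.0, -0.008], [-0.996, -0.027, -0.089], [0.089, 0.01, -0.996]] [ -52.4  527.1 1263.1] 0.99598046875
side 363.98173862838286 363.98173862838286 318.1117064093337 197.92124432879143 [[-0.957, -0.291, -0.0], [-0.229, 0.753, -0.617], [0.179, -0.59, -0.787]] [ 494.4  207.6 1047.3] 0.9958984375
{'time': 0.1, 'joint_positions': array([-1.35509245e+00,  8.78901212e-02,  1.37212564e+00,  3.01177238e-05,
        1.68356958e+00, -1.03117811e-01]), 'qvel': array([-0.00176471, -0.0005955 , -0.00414349, -0.00112096, -0.00196282,
       -0.0008852 ]), 'effort': array([ 1.98229216e-03, -3.53015506e+01, -3.14218676e+01, -1.40226553e-04,
        7.95839180e-03,  8.35683011e-06]), 'ee_pos': array([ 172.29980233, -521.86519063,  238.2397814 ]), 'orientation': array([-9.95606572e-04,  9.87320218e-01,  1.58738130e-01, -4.11163634e-05]), 'ft_force': array([ 0.28678234,  0.04138572, -0.30055696]), 'ft_torque': array([0.01799205, 0.04130476, 0.02316669]), 'grip_force': 0.0, 'finger_gap': 85.5611044813487}
```

View pics/top0.png

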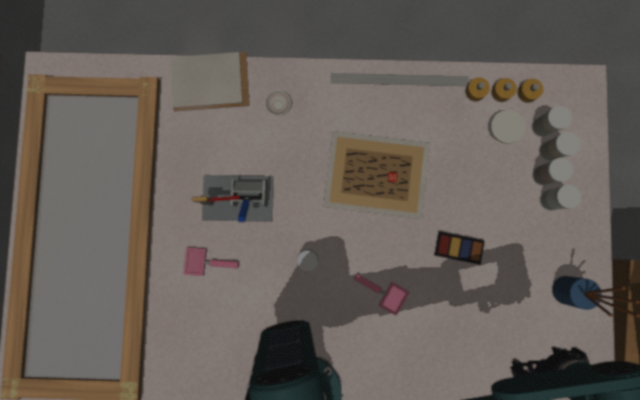

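View pics/side0.png

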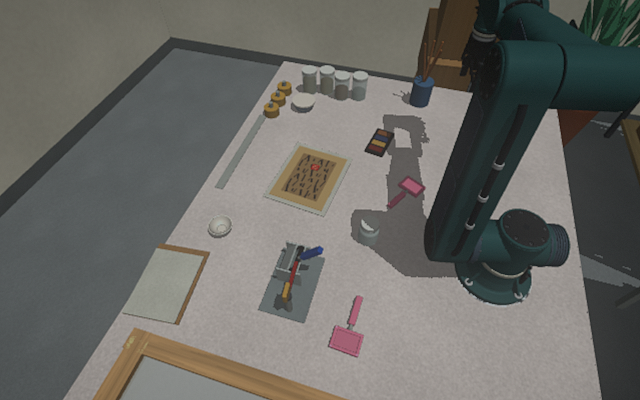

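The top view shows the holder plate around (238,198). On it are the brass wing nut (200,199), the red bar running to (240,198), and the blue handle (244,209). The seal is at (393,177), the jar at (307,260), the dish at (279,102) and the tin at (460,247).

Things that could be mistaken for what I want:
- **Magnifier:** the pink look-alikes at (210,262) and (383,293). I choose the blue handle at (244,209), which sits in the holder.
- **Wing nut:** the brass lids at (479,89), (504,89) and (531,90). I choose the one on the holder post at (200,199).
- **Seal:** the red pan in the tin at (446,245). I choose the red mark on the print at (393,177).

```bash
cat > h.py <<'E'
import numpy as np, cv2
from scipy.spatial.transform import Rotation as Ro
def load(n):
    return dict(np.load(f"{n}.npz"))
def ray(c,u,v,z):
    "pixel -> world point on plane z"
    d=np.stack([(np.asarray(u,float)-c["cx"])/c["fx"],(np.asarray(v,float)-c["cy"])/c["fy"],np.ones(np.shape(u))],-1)
    D=d@c["R"]; o=-c["R"].T@c["t"]
    return o+D*((z-o[2])/D[...,2])[...,None]
def cloud(c):
    v,u=np.mgrid[:400,:640]; Z=c["range_z"]
    P=np.stack([(u-c["cx"])/c["fx"]*Z,(v-c["cy"])/c["fy"]*Z,Z],-1)
    return (P-c["t"])@c["R"]
def hsv(c): return cv2.cvtColor(c["img"],cv2.COLOR_BGR2HSV)
E
python3 - <<'E'
from h import *
for n,(x0,y0,x1,y1),sb in(("top0",(180,165,285,230),(370,160,410,195)),("side0",(250,230,335,330),(300,155,330,180))):
    c=load(n);H=hsv(c);P=cloud(c)
    roi=np.zeros((400,640),bool);roi[y0:y1,x0:x1]=1
    h,s,v=[H[...,i].astype(int) for i in range(3)]
    M={"brass":(h>12)&(h<28)&(s>120)&roi,"red":((h<7)|(h>173))&(s>130)&roi,"blue":(h>105)&(h<128)&(s>120)&roi}
    for k,m in M.items():
        m=m&(P[...,2]>60); vv,uu=np.nonzero(m); p=P[m]
        print(n,k,len(uu),"px",uu.mean().round(1),vv.mean().round(1),"P",np.median(p,0).round(1),p.min(0).round(),p.max(0).round())
        (a,b),(w,hh),an=cv2.minAreaRect(np.stack([uu,vv],1).astype(np.float32));print("  rect",round(a,1),round(b,1),round(w,1),round(hh,1),round(an,1))
    roi2=np.zeros_like(roi);roi2[sb[1]:sb[3],sb[0]:sb[2]]=1
    m=((h<7)|(h>173))&(s>150)&roi2; vv,uu=np.nonzero(m)
    print(n,"seal",len(uu),uu.mean(),vv.mean(),ray(c,uu.mean(),vv.mean(),5.).round(1))
    # plate : points near z=6 of grey colour
    plate=roi&(s<60)&(v<125)&(P[...,2]<20)
    if n=="top0":
        vv,uu=np.nonzero(plate); r=cv2.minAreaRect(np.stack([uu,vv],1).astype(np.float32)); b=cv2.boxPoints(r)
        print("plate",len(uu),b.round(1).tolist(), ray(c,b[:,0],b[:,1],6.).round(1).tolist())
    cv2.imwrite(f"pics/{n}crop.png",cv2.resize(c["img"][y0:y1,x0:x1],None,fx=5,fy=5,interpolation=cv2.INTER_CUBIC))
E
```

```text
top0 brass 48 px 201.2 198.8 P [514.5 269.7 130.5] [511. 257. 118.] [520. 290. 136.]
  rect 201.0 198.5 14.0 3.0 0.0
top0 red 90 px 224.6 198.0 P [521.7 218.3  95.1] [414. -51.  78.] [ 532.  258. 1305.]
  rect 224.9 197.7 3.6 30.1 83.9
top0 blue 114 px 243.0 210.6 P [486.  161.5 137.8] [414. -51. 101.] [ 517.  169. 1305.]
  rect 243.5 210.3 6.0 21.2 16.7
top0 seal 79 391.9873417721519 176.50632911392404 [ 603.9 -233.9    5. ]
plate 2805 [[180.0, 165.0], [284.0, 165.0], [284.0, 229.0], [180.0, 229.0]] [[620.8, 371.2, 6.0], [628.6, 74.1, 6.0], [446.6, 67.7, 6.0], [438.5, 361.1, 6.0]]
side0 brass 73 px 285.6 289.9 P [513.  280.9 131.1] [333. 260. 126.] [520. 606. 952.]
  rect 285.6 289.8 4.6 15.3 15.3
side0 red 80 px 292.9 272.6 P [518.9 216.1  95.7] [508. 182.  93.] [525. 263. 131.]
  rect 292.6 273.4 3.3 25.7 15.9
side0 blue 39 px 316.3 250.2 P [465.5 164.6 154.7] [333. 156. 103.] [512. 606. 952.]
  rect 311.2 251.6 6.3 22.2 78.1
side0 seal 20 314.55 166.55 [ 601.8 -236.7    5. ]
```

View pics/top0crop.png

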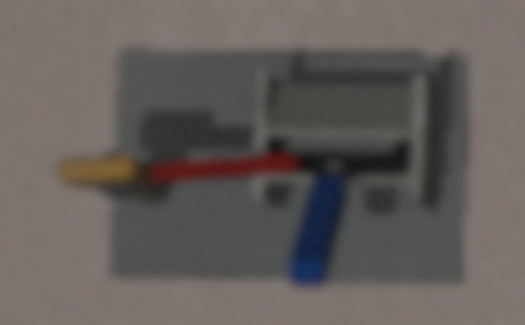

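The crop shows the brass wing at the left (crop 100,170), the red bar across to (298,160) next to the handle neck, and the blue handle from (330,175) to (308,275). This confirms the choice. The plate's edges are clear, so I'll fit the pose from its corners and the clouds.

Run:
```python
from h import *
c=load("top0")
b=np.array([[122,50],[465,52],[463,281],[112,275]])/5+[180-.4,165-.4]
W=ray(c,b[:,0],b[:,1],6.)[:,:2]; print(W.round(1).tolist())
# model corners: TL(+x,+y) TR(+x,-y) BR(-x,-y) BL(-x,+y)
m=np.array([[85,140],[85,-60],[-45,-60],[-45,140]],float)
A=m-m.mean(0);B=W-W.mean(0)
th=np.arctan2((A[:,0]*B[:,1]-A[:,1]*B[:,0]).sum(),(A*B).sum());R=np.array([[np.cos(th),-np.sin(th)],[np.sin(th),np.cos(th)]])
o=W.mean(0)-R@m.mean(0);print("yaw",np.degrees(th),"o",o,"res",(W-(m@R.T+o)).round(1).tolist())
print("post",R@[5,115]+o)
rot=Ro.from_euler('z',th)
sl=np.array([.643,0,-.766]); lens=np.r_[o,0]+rot.apply([30,0,60]);print("lens",lens,"grip",lens-83*rot.apply(sl))
for n in("top0","side0"):
    c=load(n);H=hsv(c);P=cloud(c);h,s,v=[H[...,i].astype(int) for i in range(3)]
    near=(abs(P[...,0]-510)<110)&(abs(P[...,1]-220)<120)&(P[...,2]<175)&(P[...,2]>84)
    for k,mm in {"brass":(h>12)&(h<28)&(s>100),"red":((h<7)|(h>173))&(s>110),"blue":(h>105)&(h<128)&(s>100)}.items():
        p=P[mm&near]; q=p.mean(0);d=np.linalg.svd(p-q)[2][0];t=(p-q)@d
        print(n,k,len(p),q.round(1),"dir",d.round(3),"az",np.degrees(np.arctan2(d[1],d[0])).round(1),"ends",(q+d*t.min()).round(),(q+d*t.max()).round())
# seal two-ray check, jar/dish/tin rough heights
```

```text
[[594.9, 301.1], [599.0, 105.5], [468.7, 101.8], [466.7, 300.3]]
yaw 0.9291334911259824 o [512.98313453 161.85423905] res [[-0.8, -2.1], [0.1, 2.3], [-0.2, 0.6], [0.9, -0.8]]
post [516.11766841 276.92019708]
lens [542.97919003 162.34071089  60.        ] grip [489.61720717 161.47529371 123.578     ]
top0 brass 67 [515.  273.  128.1] dir [-0.037  0.991  0.129] az 92.1 ends [516. 256. 126.] [514. 293. 131.]
top0 red 102 [521.5 221.4  94.9] dir [-0.109  0.994 -0.018] az 96.2 ends [526. 181.  96.] [517. 260.  94.]
top0 blue 127 [487.3 161.7 136.8] dir [-0.679 -0.008  0.734] az -179.4 ends [519. 162. 102.] [464. 161. 162.]
side0 brass 104 [512.2 282.2 126.7] dir [-0.092  0.911 -0.403] az 95.7 ends [514. 261. 136.] [510. 303. 117.]
side0 red 87 [518.8 215.8  96.9] dir [-0.128  0.982  0.14 ] az 97.4 ends [523. 182.  92.] [512. 266. 104.]
side0 blue 136 [484.  166.2 133.6] dir [ 0.662  0.036 -0.749] az 3.1 ends [462. 165. 159.] [516. 168.  97.]
```

```bash
cat >> h.py <<'E'
def state():
    from station import telemetry
    s=telemetry.get_state(); q=s["orientation"]; return s,np.array(s["ee_pos"]),Ro.from_quat([q[1],q[2],q[3],q[0]])
def toolR(x,z):
    "tool rotation from x axis hint and z axis"
    z=np.array(z,float)/np.linalg.norm(z);y=np.cross(z,x);y/=np.linalg.norm(y);return Ro.from_matrix(np.stack([np.cross(y,z),y,z],1))
def az(a): a=np.radians(a);return np.array([np.cos(a),np.sin(a),0])
def go(p,R):
    s,e,r=state(); print("shift m",r.inv().apply(np.array(p)-e).round(4)/1e3 if 0 else (r.inv().apply(np.array(p)-e)/1e3).round(4),"rotvec deg",np.degrees((r.inv()*R).as_rotvec()).round(1))
E
python3 - <<'E'
from h import *
go([515.5,276,240],toolR(az(96),[0,0,-1]))
E
```

```text
shift m [ 5.760e-01 -6.501e-01 -3.000e-04] rotvec deg [ -0.1  -0.1 -77.7]
```

```bash
python3 -m crank '[[[0.288,-0.325,0.01,0,0,-39,-0.05],[0.288,-0.325,0.01,0,0,-39,-0.05],[0.288,-0.325,0.01,0,0,-39,-0.05],[0.288,-0.325,0.01,0,0,-39,-0.05],[0.576,-0.65,0,0,0,-78,-0.05],[0.576,-0.65,0,0,0,-78,-0.05],[0.576,-0.65,0,0,0,-78,-0.05],[0.576,-0.65,0,0,0,-78,-0.05],[0.576,-0.65,0,0,0,-78,-0.05],[0.576,-0.65,0,0,0,-78,-0.05]]]' 30
python3 - <<'E'
from h import *
go([515.5,276,160],toolR(az(96),[0,0,-1]))
E
```

```text
time: 1.35
ee_pos: [419.6, 53.8, 236.8]
orientation: [0.0, 0.667, 0.745, -0.0]
ft_force: [0.9, -1.2, -0.4]
finger_gap: 44.7
grip_force: 0.0
shift m [0.2104 0.1197 0.0767] rotvec deg [0.  0.  0.3]
```

```bash
python3 -m crank '[[[0.19,0.11,0.0,0,0,0,-0.05],[0.19,0.11,0.0,0,0,0,-0.05],[0.19,0.11,0.0,0,0,0,-0.05],[0.19,0.11,0.0,0,0,0,-0.05],[0.19,0.11,0.0,0,0,0,-0.05],[0.19,0.11,0.0,0,0,0,-0.05]]]' 30
python3 - <<'E'
from h import *
go([515.5,276,160],toolR(az(96),[0,0,-1]))
from station import imaging
c=imaging.capture("side");cv2.imwrite("pics/s1.png",cv2.resize(c["img"][130:340,200:440],None,fx=3,fy=2.8,interpolation=cv2.INTER_CUBIC))
E
```

```text
time: 2.1
ee_pos: [507.6, 252.0, 236.5]
orientation: [-0.0, 0.667, 0.745, -0.001]
ft_force: [0.2, -0.1, -0.8]
finger_gap: 44.7
grip_force: 0.0
shift m [0.0231 0.0106 0.0764] rotvec deg [-0.1  0.1  0.3]
```

View pics/s1.png

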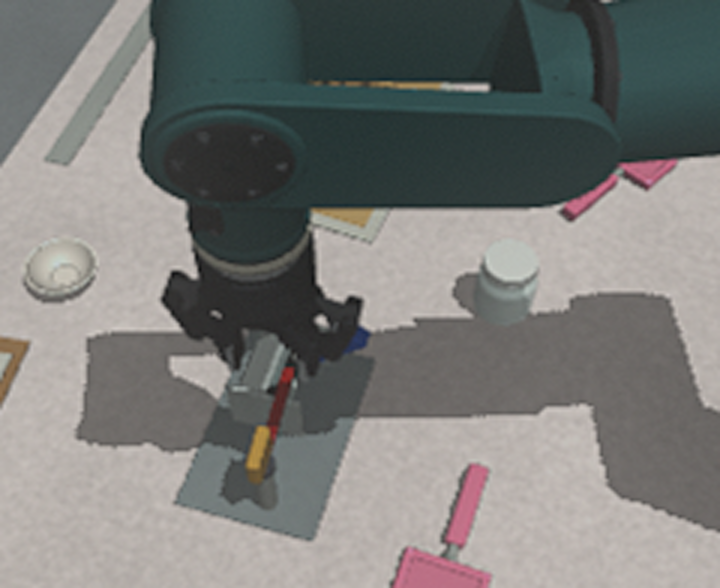

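The side view shows the gripper above the holder, its fingers spread across the wing's thickness. The brass wing at (258,455) and the red bar up to (290,375) are both unobstructed. I'll move over the wing and lower.

```bash
python3 -m crank '[[[0.023,0.0106,0.03,0,0,0,-0.05],[0.023,0.0106,0.06,0,0,0,-0.05],[0.023,0.0106,0.076,0,0,0,-0.05],[0.023,0.0106,0.095,0,0,0,-0.05],[0.023,0.0106,0.11,0,0,0,-0.05],[0.023,0.0106,0.122,0,0,0,-0.05],[0.023,0.0106,0.125,0,0,0,-0.05],[0.023,0.0106,0.125,0,0,0,-0.05]]]' 30
python3 - <<'E'
from h import *
go([515.5,276,111],toolR(az(96),[0,0,-1]))
from station import imaging
c=imaging.capture("side");cv2.imwrite("pics/s2.png",cv2.resize(c["img"][200:340,220:380],None,fx=4,fy=4,interpolation=cv2.INTER_CUBIC))
E
```

```text
time: 3.15
ee_pos: [516.2, 276.7, 112.2]
orientation: [0.0, 0.667, 0.745, 0.0]
ft_force: [0.2, -0.1, 0.4]
finger_gap: 45.1
grip_force: 0.0
shift m [-0.0006 -0.0007  0.0012] rotvec deg [ 0.  -0.   0.3]
```

View pics/s2.png

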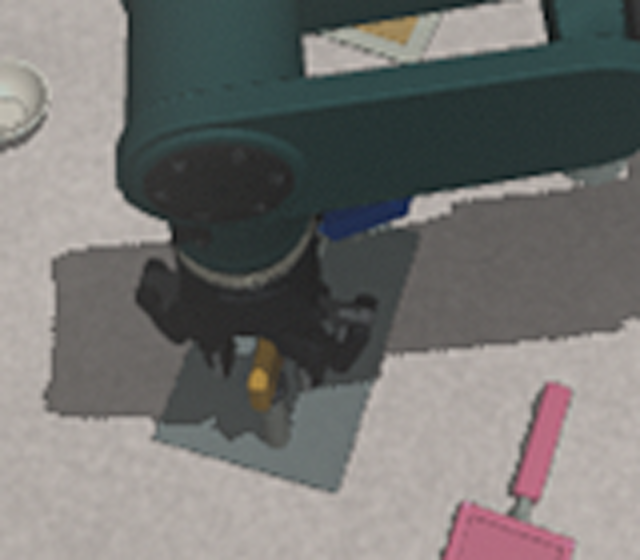

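The brass wing (260,378) sits between the fingers, roughly midway between (215,360) and (315,370). Closing now.

```bash
python3 -m crank '[[[0,0,0,0,0,0,0.3],[0,0,0,0,0,0,0.6],[0,0,0,0,0,0,0.75],[0,0,0,0,0,0,0.9],[0,0,0,0,0,0,0.9],[0,0,0,0,0,0,0.9]]]' 30
```

```text
time: 3.95
ee_pos: [516.5, 276.8, 112.5]
orientation: [0.0, 0.667, 0.745, 0.001]
ft_force: [0.8, 0.7, 1.8]
finger_gap: 11.6
grip_force: 30.2
```

The wing is gripped (gap 11.6 mm, forces small). Anticlockwise is negative about tool z, so I'll turn 85° in small steps.

```bash
python3 -m crank '[[[0,0,0,0,0,-5,0.9],[0,0,0,0,0,-10,0.9],[0,0,0,0,0,-15,0.9],[0,0,0,0,0,-20,0.9],[0,0,0,0,0,-25,0.9],[0,0,0,0,0,-30,0.9],[0,0,0,0,0,-35,0.9],[0,0,0,0,0,-40,0.9],[0,0,0,0,0,-40,0.9]]]' 30
```

```text
time: 5.08
ee_pos: [517.6, 277.3, 112.6]
orientation: [0.002, 0.372, 0.928, 0.002]
ft_force: [5.7, 2.6, -0.2]
finger_gap: 11.6
grip_force: 29.9
```

```bash
python3 -m crank '[[[0,0,0,0,0,-6,0.9],[0,0,0,0,0,-12,0.9],[0,0,0,0,0,-18,0.9],[0,0,0,0,0,-24,0.9],[0,0,0,0,0,-30,0.9],[0,0,0,0,0,-36,0.9],[0,0,0,0,0,-42,0.9],[0,0,0,0,0,-45,0.9],[0,0,0,0,0,-45,0.9]]]' 30
python3 -m crank '[[[0,0,0,0,0,0,0.5],[0,0,0,0,0,0,0.3],[0,0,0,0,0,0,-0.05],[0,0,0,0,0,0,-0.05],[0,0,-0.04,0,0,0,-0.05],[0,0,-0.08,0,0,0,-0.05],[0,0,-0.13,0,0,0,-0.05],[0,0,-0.13,0,0,0,-0.05]]]' 30
python3 - <<'E'
from h import *
from station import imaging
c=imaging.capture("side");np.savez("side1.npz",**c);cv2.imwrite("pics/s3.png",cv2.resize(c["img"][190:340,220:380],None,fx=4,fy=4,interpolation=cv2.INTER_CUBIC))
E
```

```text
time: 6.2
ee_pos: [518.1, 278.6, 112.6]
orientation: [0.003, -0.011, 1.0, 0.002]
ft_force: [6.1, 5.9, -1.7]
finger_gap: 11.7
grip_force: 29.7
time: 7.2
ee_pos: [518.0, 277.4, 248.3]
orientation: [0.005, -0.011, 1.0, 0.002]
ft_force: [-0.2, 0.1, 0.5]
finger_gap: 44.8
grip_force: 0.0
```

View pics/s3.png

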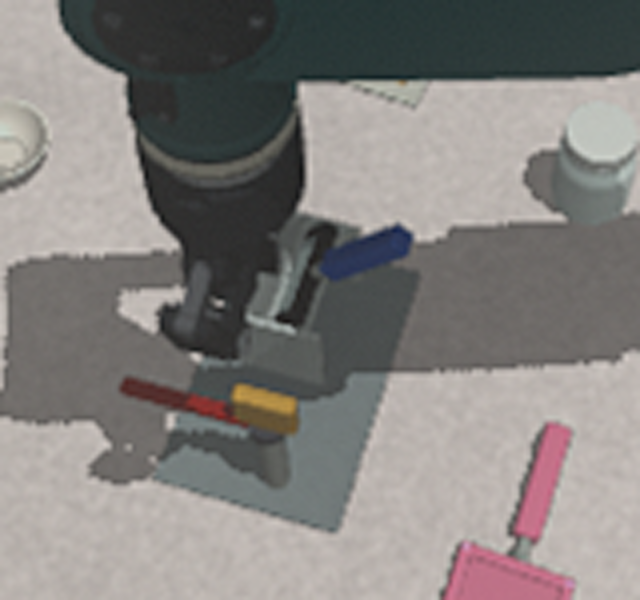

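In the picture the red bar now runs left from (245,415) to (125,385), towards the holder's +x. It's clear of the frame, and the wing (265,407) has been let go. The jar and dish have not moved. Next is the handle.

```bash
cat >> h.py <<'E'
GRIP=np.array([489.6,161.5,123.6]); YAW=0.9
def tilt(a,azx=180+YAW):  # a>0: fingers lean to robot (holder -x); tool x ~ -holder x
    r=np.radians(a); return toolR(az(azx),az(azx)*np.sin(r)+np.array([0,0,-np.cos(r)]))
E
python3 - <<'E'
from h import *
R=tilt(25);z=R.apply([0,0,1]);print(z)
go(GRIP+11*z-80*z,R)
E
```

```text
[-0.42256612 -0.0066382  -0.90630779]
shift m [ 0.0011 -0.1152  0.0587] rotvec deg [ 0.  25.3  0.4]
```

```bash
python3 -m crank '[[[0,-0.055,0,0,8,0,-0.05],[0.001,-0.115,0.02,0,16,0.2,-0.05],[0.001,-0.115,0.04,0,25.3,0.4,-0.05],[0.001,-0.115,0.0587,0,25.3,0.4,-0.05],[0.001,-0.115,0.0587,0,25.3,0.4,-0.05],[0.001,-0.115,0.0587,0,25.3,0.4,-0.05]]]' 60
python3 - <<'E'
from h import *
from station import imaging
R=tilt(25);z=R.apply([0,0,1])
go(GRIP+11*z,R)
c=imaging.capture("side");cv2.imwrite("pics/s4.png",cv2.resize(c["img"][190:340,220:380],None,fx=4,fy=4,interpolation=cv2.INTER_CUBIC))
E
```

```text
time: 8.0
ee_pos: [517.0, 162.6, 185.3]
orientation: [-0.217, -0.008, 0.976, -0.002]
ft_force: [-0.0, 0.3, 0.7]
finger_gap: 44.8
grip_force: 0.0
shift m [-0.0013 -0.0005  0.0785] rotvec deg [-0.1 -0.1  0.1]
```

View pics/s4.png

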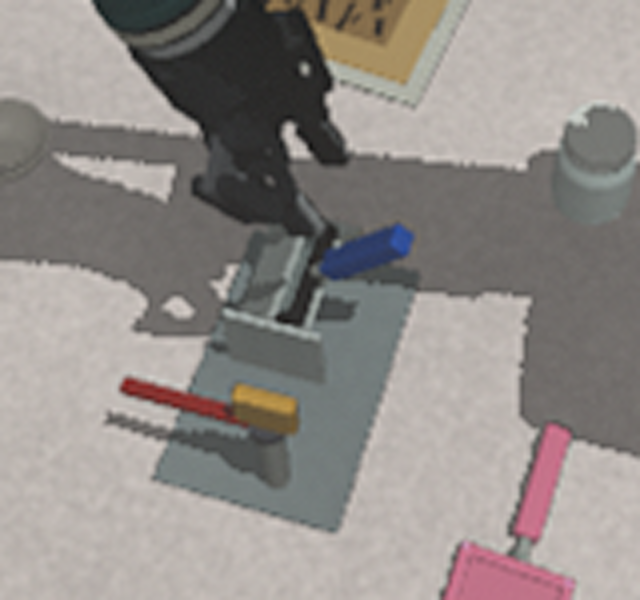

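The gripper is above the blue handle (365,250), with one finger on each side of it. I'll go down along the tool axis and close.

```bash
python3 -m crank '[[[-0.001,0,0.03,0,0,0,-0.05],[-0.001,0,0.055,0,0,0,-0.05],[-0.001,0,0.07,0,0,0,-0.05],[-0.001,0,0.0785,0,0,0,-0.05],[-0.001,0,0.0785,0,0,0,-0.05],[-0.001,0,0.0785,0,0,0,-0.05]]]' 60
python3 - <<'E'
from h import *
R=tilt(25);z=R.apply([0,0,1])
go(GRIP+11*z,R); print(state()[0]["ft_force"])
from station import imaging
c=imaging.capture("side");cv2.imwrite("pics/s5.png",cv2.resize(c["img"][200:300,260:360],None,fx=5,fy=5,interpolation=cv2.INTER_CUBIC))
E
python3 -m crank '[[[0,0,0,0,0,0,0.2],[0,0,0,0,0,0,0.4],[0,0,0,0,0,0,0.6],[0,0,0,0,0,0,0.9],[0,0,0,0,0,0,0.9],[0,0,0,0,0,0,0.9]]]' 60
```

```text
time: 8.8
ee_pos: [485.7, 161.1, 112.8]
orientation: [-0.218, -0.007, 0.976, -0.002]
ft_force: [-0.5, -0.1, -0.7]
finger_gap: 44.6
grip_force: 0.0
shift m [ 0.001   0.0003 -0.0004] rotvec deg [-0.1 -0.2 -0.1]
[-0.4928357  -0.09899356 -0.70984588]
time: 9.6
ee_pos: [485.2, 161.1, 112.0]
orientation: [-0.219, -0.007, 0.976, -0.002]
ft_force: [1.2, 0.1, -0.6]
finger_gap: 16.9
grip_force: 60.6
```

View pics/s5.png

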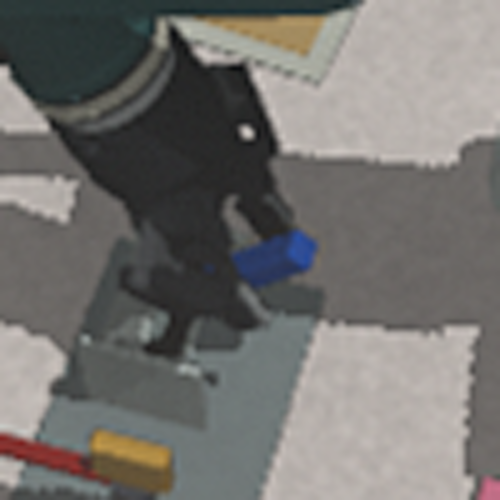

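The fingers straddle the handle (275,255) and have closed on it: gap 16.9 mm, grip 60 N. I'll draw straight back along the slope, which in tool axes is (0.906, 0, -0.423).

```bash
python3 -m crank '[[[0.0045,0,-0.0021,0,0,0,0.9],[0.0091,0,-0.0042,0,0,0,0.9],[0.0181,0,-0.0085,0,0,0,0.9],[0.0272,0,-0.0127,0,0,0,0.9],[0.0362,0,-0.0169,0,0,0,0.9],[0.0453,0,-0.0211,0,0,0,0.9]]]' 80
python3 -m crank '[[[0.009,0,-0.0042,0,0,0,0.9],[0.018,0,-0.0085,0,0,0,0.9],[0.027,0,-0.0127,0,0,0,0.9],[0.036,0,-0.0169,0,0,0,0.9],[0.036,0,-0.05,0,0,0,0.9],[0.036,0,-0.09,0,0,0,0.9],[0.036,0,-0.09,0,0,0,0.9]]]' 80
python3 - <<'E'
from h import *
from station import imaging
for n in("side","top"):
    c=imaging.capture(n);np.savez(n+"2.npz",**c)
    if n=="side":cv2.imwrite("pics/s6.png",cv2.resize(c["img"][120:320,220:460],None,fx=3,fy=3,interpolation=cv2.INTER_CUBIC))
print(state()[0]["joint_positions"])
E
```

```text
time: 10.35
ee_pos: [452.3, 160.5, 151.0]
orientation: [-0.219, -0.007, 0.976, -0.003]
ft_force: [1.4, 0.3, -1.4]
finger_gap: 16.9
grip_force: 81.5
time: 11.22
ee_pos: [460.5, 161.0, 250.2]
orientation: [-0.216, -0.007, 0.976, -0.002]
ft_force: [-1.1, 0.5, -1.3]
finger_gap: 17.2
grip_force: 81.5
[ 0.17637077  0.23991247  1.24117455  0.07764914  2.09612716 -1.38525493]
```

View pics/s6.png

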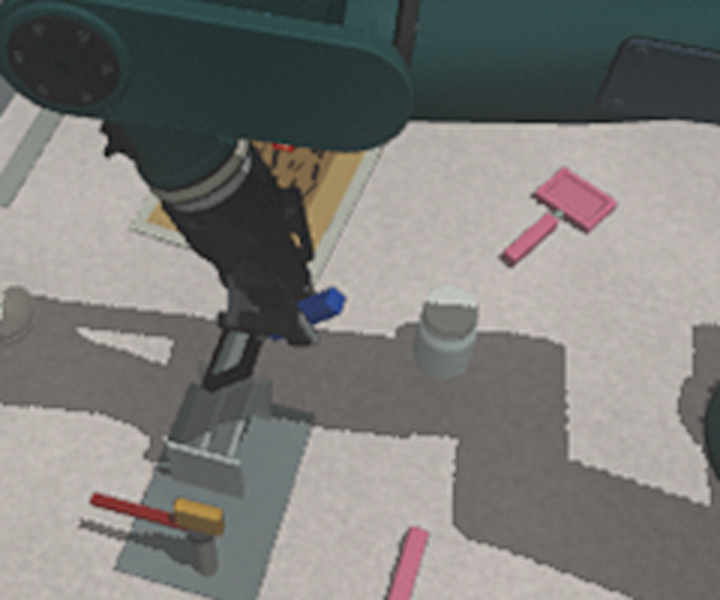

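The magnifier is clear of the pocket, with the frame at (235,355), and the keeper is still open. The jar (445,330) and dish haven't moved. Next I'll level the lens and carry it over to the seal while staying high.

```bash
cat >> h.py <<'E'
SEAL=np.array([603.5,-234.5,5.])
def final(h,phi=-21.,til=-25.,lens=83.):
    R=tilt(til,phi+180); mx=R.apply([-np.cos(np.radians(25)),0,np.sin(np.radians(25))])
    return SEAL+[0,0,h]-lens*mx+11*R.apply([0,0,1]),R
E
python3 - <<'E'
from h import *
p,R=final(220);print(p,R.apply([-.906,0,.423]));go(p,R)
E
```

```text
[ 530.35285411 -206.42144143  215.03061434] [ 9.33470619e-01 -3.58325798e-01 -4.76048779e-04]
shift m [-0.0736 -0.3683  0.001 ] rotvec deg [ -0.2 -49.7  22.6]
```

```bash
python3 -m crank '[[[0,-0.02,-0.01,0,-5,2,0.9],[-0.007,-0.05,-0.02,0,-11,5,0.9],[-0.015,-0.09,-0.02,0,-17,8,0.9],[-0.025,-0.135,-0.02,0,-24,11,0.9],[-0.035,-0.18,-0.02,0,-31,14,0.9],[-0.045,-0.23,-0.02,0,-38,17,0.9],[-0.055,-0.28,-0.015,0,-44,20,0.9],[-0.065,-0.325,-0.01,0,-48,22,0.9],[-0.0736,-0.36,0,-0.2,-49.7,22.6,0.9],[-0.0736,-0.3683,0.001,-0.2,-49.7,22.6,0.9]]]' 80
python3 -m crank '[[[0,0,0,0,0,0,0.9],[0,0,0,0,0,0,0.9],[0,0,0,0,0,0,0.9]]]' 80
python3 - <<'E'
from h import *
from station import imaging
for n in("side","top"):
    c=imaging.capture(n);np.savez(n+"3.npz",**c)
p,R=final(220);go(p,R); p,R=final(120);go(p,R)
a,b=load("top3")["img"],load("side3")["img"]
im=np.hstack([cv2.resize(a[100:260,270:470],None,fx=2,fy=2,interpolation=cv2.INTER_CUBIC),cv2.resize(b[80:240,220:420],None,fx=2,fy=2,interpolation=cv2.INTER_CUBIC)]);cv2.imwrite("pics/s7.png",im)
E
```

```text
time: 12.58
ee_pos: [527.7, -206.9, 210.6]
orientation: [0.209, 0.18, 0.96, -0.038]
ft_force: [-0.7, 0.1, -1.6]
finger_gap: 16.6
grip_force: 81.4
time: 12.95
ee_pos: [531.1, -205.4, 216.0]
orientation: [0.214, 0.177, 0.96, -0.039]
ft_force: [0.2, 0.7, -1.1]
finger_gap: 16.4
grip_force: 81.4
shift m [ 0.0007 -0.0009  0.0006] rotvec deg [0.1 0.1 0. ]
shift m [ 0.043  -0.001   0.0912] rotvec deg [0.1 0.1 0. ]
```

View pics/s7.png

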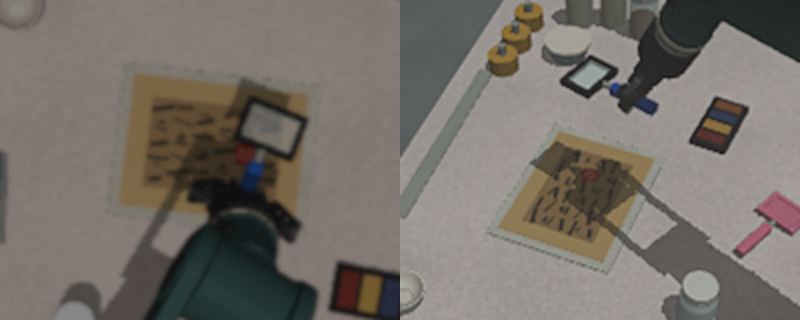

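The left half (top view) shows the frame at (270,127) and the seal at (245,155). The right half (side view) shows the magnifier held by its blue handle, with the frame at (590,75), well above the print. I'll lower 100 mm and then measure where the lens is.

```bash
python3 -m crank '[[[0.009,0,0.018,0,0,0,0.9],[0.018,-0.0003,0.037,0,0,0,0.9],[0.026,-0.0006,0.055,0,0,0,0.9],[0.035,-0.001,0.073,0,0,0,0.9],[0.04,-0.001,0.085,0,0,0,0.9],[0.043,-0.001,0.0912,0,0,0,0.9],[0.043,-0.001,0.0912,0,0,0,0.9],[0.043,-0.001,0.0912,0,0,0,0.9]]]' 80
cat > meas.py <<'E'
from h import *
from station import imaging
for n in("side","top"):
    c=imaging.capture(n);np.savez(n+"4.npz",**c);P=cloud(c);H=hsv(c)
    p0=SEAL+[0,0,120]
    near=(np.linalg.norm(P[...,:2]-p0[:2],axis=2)<62)&(P[...,2]>70)&(P[...,2]<180)
    dark=(H[...,2]<60)&near
    k,l,st,ce=cv2.connectedComponentsWithStats(dark.astype(np.uint8))
    i=1+np.argmax(st[1:,4]);m=l==i;p=P[m];q=np.median(p,0);g=p[abs(p[:,2]-q[2])<15]
    A=np.c_[g[:,:2]-q[:2],np.ones(len(g))];co=np.linalg.lstsq(A,g[:,2],rcond=None)[0]
    vv,uu=np.nonzero(m);r=cv2.minAreaRect(np.stack([uu,vv],1).astype(np.float32))
    pl=ray(c,*np.array(r[0]),co[2])
    xy=cv2.minAreaRect(g[:,:2].astype(np.float32))
    print(n,len(g),"plane slope deg",np.degrees(np.arctan(co[:2])).round(1),"z",co[2].round(1),"px",np.round(r[0],1),r[1],"rayctr",pl.round(1),"cloud rect",np.round(xy[0],1),np.round(xy[1],1),round(xy[2],1))
s=state()[0];print(s["time"],s["ee_pos"],s["ft_force"],s["finger_gap"])
a,b=load("top4")["img"],load("side4")["img"]
cv2.imwrite("pics/s8.png",np.hstack([cv2.resize(a[120:240,320:440],None,fx=3.3,fy=3.3,interpolation=cv2.INTER_CUBIC),cv2.resize(b[90:210,250:370],None,fx=3.3,fy=3.3,interpolation=cv2.INTER_CUBIC)]))
E
python3 meas.py
```

```text
time: 14.05
ee_pos: [530.6, -207.5, 115.6]
orientation: [0.214, 0.178, 0.96, -0.039]
ft_force: [-0.4, 0.2, -0.0]
finger_gap: 16.8
grip_force: 81.4
side 117 plane slope deg [ 0.2 -2.9] z 131.2 px [314.7 141.7] (14.751272201538086, 23.536954879760742) rayctr [ 598.3 -230.1  131.2] cloud rect [ 597.9 -231.9] [73.3 54.3] 68.1
top 239 plane slope deg [ 1.4 -0.6] z 132.7 px [398.9 170.5] (28.78277587890625, 22.09774398803711) rayctr [ 601.3 -233.5  132.7] cloud rect [ 602.  -233.8] [73.1 56.7] 69.2
14.15 [ 530.52090735 -207.47879994  115.63829949] [-0.29276577  0.40571109 -1.66897638] 16.967632607823486
```

View pics/s8.png

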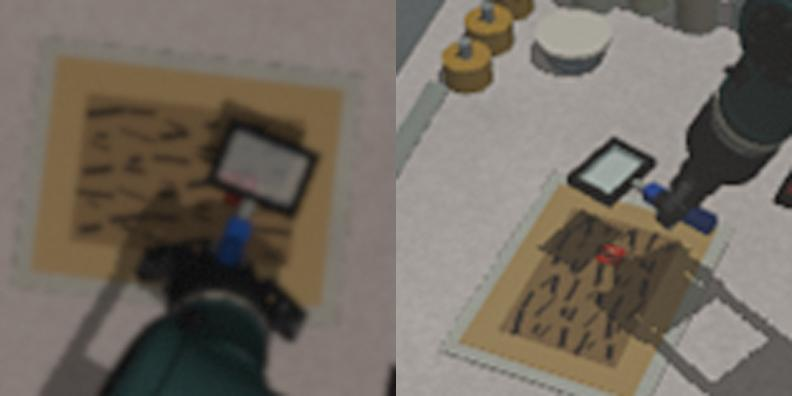

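In the top view the lens frame (265,168) is level over the seal, whose red edge shows just below it at (235,195). The side view shows it clear of the print, gripped by the handle. It measures within about 3 mm and 1.5° of the goal, so one small nudge and I'll hold.

Run:
```python
from h import *
s,e,r=state();print(r.inv().apply([2.5,-1.5,-1])/1e3)
```

```text
[-0.00217468 -0.0005047   0.0021251 ]
```

```bash
python3 -m crank '[[[-0.001,0,0.001,0,0,0,0.9],[-0.0022,-0.0005,0.0021,0,0,0,0.9],[-0.0022,-0.0005,0.0021,0,0,0,0.9],[-0.0022,-0.0005,0.0021,0,0,0,0.9],[-0.0022,-0.0005,0.0021,0,0,0,0.9],[-0.0022,-0.0005,0.0021,0,0,0,0.9],[-0.0022,-0.0005,0.0021,0,0,0,0.9],[-0.0022,-0.0005,0.0021,0,0,0,0.9]]]' 80
python3 meas.py
python3 - <<'E'
from h import *
c=load("side4");P=cloud(c);H=hsv(c)
m=((H[...,0]<7)|(H[...,0]>173))&(H[...,1]>110)&(abs(P[...,0]-550)<90)&(abs(P[...,1]-260)<60)&(P[...,2]>84)&(P[...,2]<125);p=P[m];print("bar",len(p),p.min(0),p.max(0))
E
```

```text
time: 15.15
ee_pos: [532.5, -208.7, 113.6]
orientation: [0.213, 0.178, 0.96, -0.039]
ft_force: [-0.3, -0.1, -1.4]
finger_gap: 16.6
grip_force: 81.4
side 117 plane slope deg [ 0.8 -2. ] z 128.9 px [314.3 141.8] (14.865882873535156, 22.596141815185547) rayctr [ 600.2 -231.8  128.9] cloud rect [ 599.1 -233.5] [72.8 56.7] 66.8
top 234 plane slope deg [ 1.1 -0.8] z 130.6 px [399.3 169.9] (28.782777786254883, 21.912050247192383) rayctr [ 603.1 -234.9  130.6] cloud rect [ 603.8 -235.3] [73.5 57.2] 69.0
15.25 [ 532.47826653 -208.68798479  113.56030135] [ 1.24862954 -0.10217553 -0.74054392] 16.573088805573143
bar 103 [532.89067589 274.63953405  87.0610128 ] [609.75799171 284.24416707  97.9137121 ]
```

The lens is within about 1 mm of the seal centre in the top view, roughly 12 cm above it, level and steady. The bar still points to +x, so the keeper is open. Handing in.

```bash
python3 -c "
from station import order; print(order.sign_off())"
```

```text
the job is handed in; nothing more can be done
None
```

I turned the wing nut about a quarter turn so the keeper stands open, drew out the magnifier, and handed the job in at about 15 s with the lens held steady in the gripper, level to about 2° and about 12 cm above the red seal (centred within about 1 mm in the top view, about 5 mm by the side view).

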